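# Lay out a wheel-hub bearing kit on the parts counter

### The arm

A 7-joint arm with a two-finger parallel gripper is mounted at the origin on the work surface. World frame = base frame: x ahead of the robot, y to its left, z up, the work surface at z = 0. Lengths are in m, angles in rad, forces in N, time in s.
With the tool pointing down it reaches from about 0.4 to 0.875 m from the base axis. Payload 6.5 kg.
Tool frame: the origin (TCP) lies between the finger pads; the fingertips stand 22 mm ahead of it and the grasp point (between the pads) lies 3 mm ahead of it (r.tip_reach is the distance from the TCP to the fingertips, in m); z points along the fingers, y is the line along which they close (so a half turn about z gives the same grasp; the last joint's range is limited). The gripper opens to 85 mm and grips with 20 to 120 N. Pads are 22 mm wide; open, the fingers measure 114 mm over their backs; the gripper's body (76 mm by 85 mm) begins 54 mm behind the grasp point. The pads swing forward as they close: fully open they stand 13 mm farther back than shut.
Start: joints at [-1.317, 0.536, -0.004, 1.538, 0.003, 1.067, -0.071], TCP at [0.204, 0.617, 0.253] pointing down, gripper open.
Joint ranges: [-2.7, 2.7], [-0.37, 2.16], [-1.27, 1.26], [0.24, 2.4], [-1.31, 4.45], [0.19, 1.91], [-2.76, 2.76]. Speed limits (rad/s): [2.39, 2.39, 3.14, 3.14, 3.14, 3.14, 3.14].

### API

Orientations are given as a 3x3 rotation matrix whose columns are the frame's x, y, z axes.
In Python, from workcell import r gives the robot as it stands.
- The arm moves only by the tool apply_moves, never from a script. Its arguments are lists of equal length, an entry for each row: "linear": the shift along the world's x, y, z in m, a list of three; "twist": the turn about the world's z in rad; "gripper": the closure, from -1 (fully open) to 1 (shut). In form: {"linear": [[x, y, z], ...], "twist": [twist, ...], "gripper": [gripper, ...]}. A call has 1 to 20 rows; each row shifts and turns the commanded pose from where the row before left it; what a row does not reach is not made up. A row lasts 1/10 s, in which the tool goes at most 50 mm and 8.59 degrees, less where a joint would pass 70% of its speed; a pose out of reach is approached as far as the arm can. A call with a gripper value outside its range is refused whole. The fingers move at their own pace and stop on an object; the grip force is fixed at half the most. Time passes only in rows, so rows that do not move let the fingers close. It gives the time, the measured TCP pose, the force, the opening and the grip force at its end, in the units of the state.
- r.get_state(): the state, without advancing time (a new reading comes with each control period).
- r.camera(name): name is "scene" or "top" or "wrist"; returns a dict with "color" (420x560x3 uint8, red, green, blue), "vfov" (degrees; the focal length in pixels is half the picture's height over the tangent of half this angle, whatever the lens; pixels are square), "cx", "cy" (the principal point, pixels), "k1" (the pictures are not rectified: a ray, as slopes to the right and down, at radius r is drawn at 1 + k1 r^2 times it, then the intrinsics apply), "origin" and "rotation" of the camera in the world; the wrist camera has in their place "hand_eye" (4x4, takes a point from camera to tool coordinates, whose origin is the TCP and whose axes are the flange's). Camera axes: x right, y up, looking along -z (the intrinsics and any distortion apply to the point x, -y, -z); pixel columns grow to the right and rows downward; lengths in m; the calibration is good to about 2 mm. A picture is of the moment at which its call begins: read the wrist's pose just before it. There is no depth.
- r.finish_job(): hands the job in; it is judged then, once.
The state is a dict: "clock": time; "joint_positions": joint angles; "joint_velocities": joint speeds; "joint_efforts": joint torques, N m; "eef_pos": TCP position; "ee_rot": TCP orientation; "wrist_force": force on the tool from outside, world axes, zero at the start; "moment": the same for the moment, N m; "gripper_width": opening from 0.0 (shut) to 1.0 (fully open); "finger_force": force on a finger pad.
Only numpy, scipy, OpenCV 4.12 (cv2) and the standard library are available. Lean on these libraries where they do the work, as an engineer would, in place of code of your own. Each camera call takes 0.05 s, during which the arm holds its last target. There are 200 camera calls.

### The job

Lay out the wheel-hub bearing kit for checking: one straight, evenly spaced row along the centre line of the green mat, in the order the parts go on the axle - oil seal, big bearing, spacer sleeve, small bearing, hub nut. The two bearing cups already lie in their places on the mat and stay there: seat each roller cone fully home in the cup of its own size, stand the sleeve midway between the two cups, and lay the seal beyond the big bearing and the nut beyond the small one, each as far from the middle of its bearing as the sleeve is. Let go of everything, and do not disturb the parts carton or the grease tub.

Things in the scene. Friction and masses are not known exactly. Their poses are not given: they have to be found in the camera images.
- mat: Dull green ribbed rubber counter mat, 110 x 460 mm, 4 mm thick, fixed to the counter. Origin at the centre of its underside, on the counter top (its upper face is 4 mm higher). Its y axis is its long centre line, along which the row is laid; its x axis runs across it.
- big_cup: Cup (outer race) of the big bearing: bright steel ring, 72 mm outside, 14 mm high, loose on the mat's centre line, wide mouth up. Inside, a cone narrowing from 67 mm across at the mouth to 52 at the bottom centres the roller cone. Origin: centre of its underside, on the mat. It lies 90 mm to one side of the mat's middle, the small cup 90 mm to the other; which side varies.
- small_cup: Cup (outer race) of the small bearing: bright steel ring, 56 mm outside, 12 mm high, loose on the mat's centre line, wide mouth up, its inside narrowing from 51 mm across at the mouth to 39 at the bottom. Origin: centre of its underside, on the mat.
- big_cone_center (a point): Big roller cone (steel ring, rollers, dark steel cage), 19 mm high, narrow end down, z up, 0.2-0.35 kg. From below: rollers widening from 53 to 66.6 mm across in the first 12 mm, cage rim 62 across up to 18 mm, end face 53 across, bore 30. Point: its centre, 9.5 mm up. Home in its cup, its underside is 1.5 mm above the cup's and its top 6.5 mm above the cup's rim.
- small_cone_center (a point): Small roller cone (steel ring, rollers, green plastic cage), 17 mm high, narrow end down, z up, 0.1-0.16 kg. From below: rollers widening from 40.5 to 50.5 mm across in the first 10 mm, cage rim 47 across up to 16 mm, end face 39 across, bore 20. Point: its centre, 8.5 mm up. Home in its cup, its underside is 1.5 mm above the cup's and its top 6.5 mm above the cup's rim.
- seal_center (a point): Oil seal: flat red-brown ring with a black lip, outer diameter 58 mm, hole 38 mm, 12 mm high, lying flat. Point at its centre, 6 mm above its underside (z axis up). About 0.05 kg.
- sleeve_center (a point): Spacer sleeve: yellow zinc-plated steel tube standing on end, outer diameter 42 mm, bore 34 mm, 40 mm tall. Point at its centre, 20 mm above its underside (z axis upright). About 0.16 kg.
- nut_center (a point): Slotted hub nut: dark steel hexagon 36 mm across flats (42 mm over corners), 14 mm high, with a round slotted crown 33 mm across above it, 20 mm high in all, lying flat. Point at its centre, 10 mm above its underside; z axis up, y axis square to one pair of flats. About 0.12 kg.
- carton: Bystander: orange and dark-blue parts carton, 75 x 125 mm, 45 mm high, loose, beyond the mat. Origin at the centre of its underside.
- tub: Bystander: white grease tub with a blue lid, 83 mm across, 58 mm high, loose, on the near right side of the counter. Origin at the centre of its underside.

How it is judged:
By the outcome, as a careful person would: the job done as asked, in the order asked, and still so for the second after the job is handed in, with the robot touching nothing.
It also fails if it takes over 102 s, if anything falls off the work surface, if the arm or the gripper's body presses on something with over 40 N, if the wrist force passes 120 N, or if a joint passes its speed limit or range.

## Working session

There is one attempt and no reset: what is moved stays moved. The work goes in short steps, Python scripts to look and compute and a tool call to move; the robot and the scene stay as the last step left them, time stands still between calls to the robot, and variables do not carry over. Pictures are saved under pics/ and viewed, at most 17 in all, crops included, and the job is handed in when it is done.

Besides the shell and the picture viewer there is one more tool, called after "Emit:" as name(argument=value, ...) on one line, values as JSON. apply_moves: Moves the arm, as the interface text tells. Its arguments: {"type":"object","properties":{"linear":{"type":"array"},"twist":{"type":"array"},"gripper":{"type":"array"}},"required":["linear","twist","gripper"]}

```bash
mkdir -p pics; ls
python3 - <<'E'
from workcell import r
import cv2
s=r.get_state()
print(s)
for n in("scene","top"):
    c=r.camera(n); cv2.imwrite(f"pics/{n}0.png",c["color"][:,:,::-1]); print({k:v for k,v in c.items() if k!="color"})
E
```

```text
pics
{'clock': 0.0, 'joint_positions': array([-1.31720932,  0.53718142, -0.00445223,  1.53892017,  0.00261063,
        1.06728872, -0.07117824]), 'joint_velocities': array([ 0.00045048,  0.00027271, -0.001526  ,  0.00072778, -0.00016026,
       -0.00050741,  0.00146345]), 'joint_efforts': array([-1.11669684e-03, -5.83412325e+01,  1.04819611e+00, -2.59109759e+01,
        1.23313049e-02,  9.52235278e-03, -1.71882766e-05]), 'eef_pos': array([0.20415385, 0.61645596, 0.25238471]), 'ee_rot': array([[-9.49337202e-01,  3.14258951e-01, -4.34790027e-04],
       [ 3.14259223e-01,  9.49335620e-01, -1.73831629e-03],
       [-1.33519795e-04, -1.78688510e-03, -9.99998395e-01]]), 'wrist_force': array([-0.73546804, -0.2189103 ,  0.35108935]), 'moment': array([-0.0083742 , -0.02674711,  0.03242371]), 'finger_force': 0.0, 'gripper_width': 1.0023351968040564}
{'vfov': 47.532152935529595, 'cx': 283.372928179701, 'cy': 209.7455704168171, 'k1': 0.05670507995133389, 'origin': array([ 1.09944832, -0.62926784,  0.72159355]), 'rotation': array([[ 0.7959412 , -0.36714859,  0.48133098],
       [ 0.604951  ,  0.51210266, -0.60974187],
       [-0.02262501,  0.77650034,  0.62971051]])}
{'vfov': 55.46466608274738, 'cx': 280.99493434909766, 'cy': 215.19233561450483, 'k1': -0.04191001250863567, 'origin': array([ 0.48572959, -0.01296533,  0.9488934 ]), 'rotation': array([[-0.02418927,  0.99157274, -0.12727285],
       [-0.99967483, -0.02501927, -0.00492662],
       [-0.00806938,  0.12711229,  0.99185551]])}
```

View pics/top0.png

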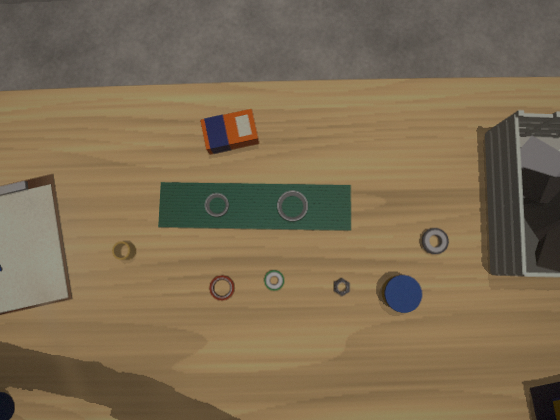

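View pics/scene0.png

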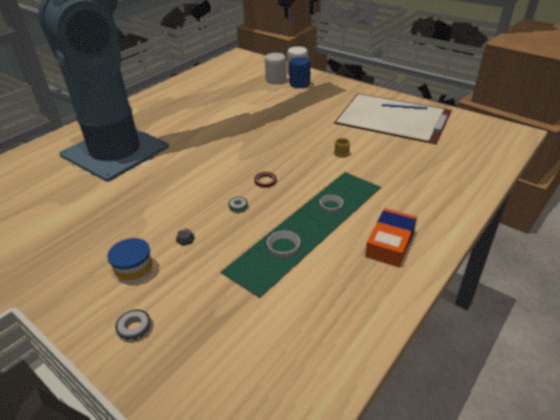

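The top view shows the mat spanning columns 159–351 at row 206. The small cup is at (216,205), big cup (292,206), sleeve (125,250), seal (222,288), small cone (274,280), nut (341,287), big cone (434,241), tub (403,294) and carton (229,131). The scene view agrees, and the arm isn't blocking anything.

```bash
cat > h.py <<'E'
from workcell import r
import numpy as np, cv2
def cam(n):
    s=r.get_state(); c=r.camera(n)
    if "hand_eye" in c:
        H=np.array(c["hand_eye"]); R=np.array(s["ee_rot"])
        c["rotation"]=R@H[:3,:3]; c["origin"]=np.array(s["eef_pos"])+R@H[:3,3]
    c["f"]=c["color"].shape[0]/2/np.tan(np.radians(c["vfov"]/2)); return c
def pt(c,uv,z):
    """pixel(s) -> world points on plane z"""
    uv=np.atleast_2d(np.float64(uv)); K=np.array([[c["f"],0,c["cx"]],[0,c["f"],c["cy"]],[0,0,1]])
    # forward model: drawn = s*(1+k1 r^2), same as cv2's radial model
    n=cv2.undistortPointsIter(uv[:,None],K,np.array([c["k1"],0,0,0.]),None,None,(3,50,1e-10))[:,0]
    d=np.c_[n[:,0],-n[:,1],-np.ones(len(n))]@c["rotation"].T
    return c["origin"]+d*((z-c["origin"][2])/d[:,2])[:,None]
def px(c,P):
    q=(np.atleast_2d(P)-c["origin"])@c["rotation"]; s=np.c_[q[:,0]/-q[:,2],q[:,1]/q[:,2]]
    s*=1+c["k1"]*(s**2).sum(1)[:,None]; return s*c["f"]+[c["cx"],c["cy"]]
def circ(P):
    P=P[:,:2]; A=np.c_[2*P,np.ones(len(P))]
    s=np.linalg.lstsq(A,(P**2).sum(1),rcond=None)[0]; return s[:2],np.sqrt(s[2]+s[:2]@s[:2])
E
python3 - <<'E'
from h import *
c=cam("top"); print(r.tip_reach)
for n,uv,z in [("scup",(216,205),.016),("bcup",(292,206),.018),("sleeve",(125,250),.03),("seal",(222,288),.012),("scone",(274,280),.017),("nut",(341,287),.015),("bcone",(434,241),.019),("tub",(403,294),.058),("carton",(229,128),.045)]:
    print(n,pt(c,uv,z)[0].round(3))
hsv=cv2.cvtColor(c["color"],cv2.COLOR_RGB2HSV)
m=cv2.inRange(hsv,(65,80,20),(95,255,140)); k=max(cv2.findContours(m,0,1)[0],key=cv2.contourArea)
b=cv2.boxPoints(cv2.minAreaRect(k)); w=pt(c,b,.004); print(w.round(4),w.mean(0))
w=cam("wrist"); print({k:v for k,v in w.items() if k!="color"})
E
```

```text
0.022
scup [0.634 0.145 0.016]
bcup [ 0.626 -0.035  0.018]
sleeve [0.531 0.355 0.03 ]
seal [0.439 0.133 0.012]
scone [0.455 0.011 0.017]
nut [ 0.435 -0.143  0.015]
bcone [ 0.535 -0.364  0.019]
tub [ 0.419 -0.273  0.058]
carton [0.812 0.109 0.045]
[[ 0.5876  0.2846  0.004 ]
 [ 0.6951  0.2847  0.004 ]
 [ 0.6761 -0.1753  0.004 ]
 [ 0.5696 -0.1688  0.004 ]] [0.6320846  0.05628692 0.004     ]
{'vfov': 64.32359903512975, 'cx': 282.1145149618076, 'cy': 203.6204711215944, 'k1': -0.01797515184931579, 'hand_eye': array([[-6.11990420e-04,  9.53551975e-01,  3.01227916e-01,
         7.72586974e-02],
       [ 9.99999735e-01,  7.02402952e-04, -1.91839670e-04,
         4.26203673e-05],
       [-3.94512473e-04,  3.01227718e-01, -9.53552152e-01,
        -1.20097262e-01],
       [ 0.00000000e+00,  0.00000000e+00,  0.00000000e+00,
         1.00000000e+00]]), 'rotation': array([[ 3.14824228e-01, -9.05116931e-01, -2.85742972e-01],
       [ 9.49149552e-01,  2.99929085e-01,  9.56957271e-02],
       [-9.13194595e-04, -3.01340147e-01,  9.53516272e-01]]), 'origin': array([0.13090643, 0.64110215, 0.37270622]), 'f': np.float64(333.96793817939044)}
```

Emit:
apply_moves(linear=[[0.026,-0.035,0.003],[0.026,-0.035,0.003],[0.026,-0.035,0.003],[0.026,-0.035,0.003],[0.026,-0.035,0.003],[0.026,-0.035,0.003],[0.026,-0.035,0.003],[0.026,-0.035,0.003],[0.026,-0.035,0.003],[0.026,-0.035,0.003],[0.026,-0.035,0.003],[0.026,-0.035,0.003],[0.026,-0.035,0.003],[0.026,-0.035,0.003],[0.026,-0.035,0.003],[0.026,-0.035,0.003],[0,0,0],[0,0,0],[0,0,0]], twist=[0.02,0.02,0.02,0.02,0.02,0.02,0.02,0.02,0.02,0.02,0.02,0.02,0.02,0.02,0,0,0,0,0], gripper=[-1,-1,-1,-1,-1,-1,-1,-1,-1,-1,-1,-1,-1,-1,-1,-1,-1,-1,-1])

```text
clock: 2.1
eef_pos: [0.6197, 0.0585, 0.3009]
ee_rot: [[-0.999, 0.038, -0.001], [0.038, 0.999, 0.001], [0.001, 0.001, -1.0]]
wrist_force: [-0.4, 0.3, -0.1]
gripper_width: 1.003
finger_force: 0.0
```

Run:
```python
from h import *
s=r.get_state(); print(s["eef_pos"],s["ee_rot"][:,1],s["joint_positions"].round(2))
c=cam("wrist"); cv2.imwrite("pics/w1.png",c["color"][:,:,::-1]); import pickle; pickle.dump(c,open("w1.pkl","wb"))
```

```text
[0.6196671  0.05850756 0.30091405] [3.80797055e-02 9.99274373e-01 8.14081692e-04] [-0.3   0.45  0.18  1.57 -0.09  1.13  1.44]
```

View pics/w1.png

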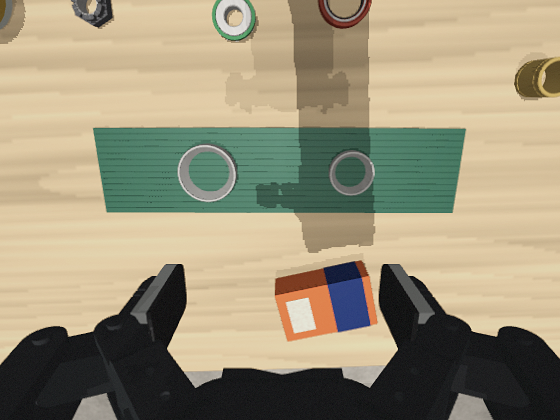

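The wrist view shows the mat's corners at (94,128), (465,128), (453,212) and (106,212). The big cup is at (207,173) and the small cup at (352,174), with the loose parts along the top edge.

Run:
```python
from h import *
import pickle
c=pickle.load(open("w1.pkl","rb")); hsv=cv2.cvtColor(c["color"],cv2.COLOR_RGB2HSV)
m=cv2.inRange(hsv,(65,90,20),(95,255,255))
cs,hi=cv2.findContours(m,cv2.RETR_CCOMP,cv2.CHAIN_APPROX_NONE)
i=max(range(len(cs)),key=lambda i:cv2.contourArea(cs[i]))
k=cv2.convexHull(cs[i])
q=cv2.approxPolyDP(k,8,True)[:,0]
print(q)
# side line fits in world, long edges
W=pt(c,cs[i][:,0],.004)[:,:2]; cen=pt(c,q,.004)[:,:2].mean(0)
d=np.array([.04,1]);d/=np.linalg.norm(d); n=np.array([d[1],-d[0]])
for it in range(3):
    a=(W-cen)@d; b=(W-cen)@n
    def side(sel,x,y): return np.polyfit(x[sel],y[sel],1)
    l1=side((b>.045)&(abs(a)<.2),a,b); l2=side((b<-.045)&(abs(a)<.2),a,b)
    e1=np.median(a[(a>.215)&(abs(b)<.045)]); e2=np.median(a[(a<-.215)&(abs(b)<.045)])
    print(l1,l2,e1,e2)
    cen=cen+n*(l1[1]+l2[1])/2+d*(e1+e2)/2
    t=(l1[0]+l2[0])/2; d=d+n*t; d/=np.linalg.norm(d); n=np.array([d[1],-d[0]])
print("mat",cen,d)
for j in range(len(cs)):
    if hi[0][j][3]==i and cv2.contourArea(cs[j])>800:
        for z in(.0105,):
            P=pt(c,cs[j][:,0],z); ce,R=circ(P); print("cup",ce,2*R,(ce-cen)@d,(ce-cen)@n, (P[:,:2].max(0)+P[:,:2].min(0))/2)
```

```text
[[ 94 128]
 [464 134]
 [451 212]
 [107 211]]
[0.00331741 0.05148269] [-0.00179975 -0.05262635] 0.22773302468307788 -0.22836179981572796
[0.00247553 0.05179564] [-0.0025581  -0.05205405] 0.22804975297728586 -0.22802418037708724
[0.0025168  0.05192489] [-0.00251684 -0.05192488] 0.22801941116626345 -0.22803644156944028
mat [0.63158703 0.05466705] [0.04068498 0.99917202]
```

Run:
```python
from h import *
import pickle
c=pickle.load(open("w1.pkl","rb")); hsv=cv2.cvtColor(c["color"],cv2.COLOR_RGB2HSV)
for v in range(122,135): print(v,hsv[v,200])
for v in range(208,217): print(v,hsv[v,160])
print([hsv[173,u].tolist() for u in range(172,186)])
cen=np.array([.63159,.05467]); d=np.array([.040685,.999172]); n=np.array([d[1],-d[0]])
m=((hsv[:,:,1]<70)).astype(np.uint8)*255
for (u,v),R in(((207,173),45),((352,174),38)):
    mm=np.zeros_like(m); cv2.circle(mm,(u,v),R-8,255,-1); mm&=m
    k=max(cv2.findContours(mm,0,1)[0],key=cv2.contourArea); h=cv2.convexHull(k)
    P=pt(c,h[:,0],.0105); ce,R=circ(P); a=(P[:,:2]-cen)
    print(cv2.boundingRect(k),ce,2*R,(ce-cen)@d,(ce-cen)@n,[(np.ptp(a@q),(a@q).max()/2+(a@q).min()/2) for q in(d,n)])
```

```text
122 [ 19  69 217]
123 [ 19  68 218]
124 [ 19  68 217]
125 [ 19  70 219]
126 [ 18  74 208]
127 [ 29  52 148]
128 [ 74  81 136]
129 [ 76  88 139]
130 [ 75  83 142]
131 [ 76  84 139]
132 [ 76  83 135]
133 [ 76  87 123]
134 [ 77  85 135]
208 [ 77  94 127]
209 [ 76  95 129]
210 [ 77  98 127]
211 [ 78 104 123]
212 [ 35  49 166]
213 [ 19  69 225]
214 [ 19  66 227]
215 [ 19  65 226]
216 [ 19  67 226]
[[77, 91, 129], [76, 93, 132], [77, 91, 132], [77, 91, 132], [76, 100, 130], [70, 36, 149], [11, 10, 214], [17, 10, 174], [15, 7, 138], [25, 11, 144], [20, 11, 143], [17, 12, 144], [13, 12, 144], [20, 11, 145]]
(177, 143, 61, 60) [ 0.62804611 -0.03577833] 0.07532279911661116 -0.09051762454968519 0.00013893754843698374 [(np.float64(0.07579671620965873), np.float64(-0.09051577719404078)), (np.float64(0.07540223673572484), np.float64(0.0003661311818544885))]
(328, 150, 47, 46) [0.63482838 0.14475368] 0.058403780637479905 0.09014083939582182 -0.000429354795531579 [(np.float64(0.058394771935857744), np.float64(0.09026700028470591)), (np.float64(0.057523962873546906), np.float64(-0.0003622490718075515))]
```

Emit:
apply_moves(linear=[[-0.03,0,0],[-0.03,0,0],[-0.03,0,0],[-0.03,0,0],[0,0,0],[0,0,0]], twist=[0,0,0,0,0,0], gripper=[-1,-1,-1,-1,-1,-1])

```text
clock: 2.75
eef_pos: [0.5, 0.0582, 0.3018]
ee_rot: [[-0.999, 0.037, 0.001], [0.037, 0.999, 0.001], [-0.001, 0.001, -1.0]]
wrist_force: [0.7, 0.6, -0.1]
gripper_width: 0.998
finger_force: 0.0
```

Run:
```python
from h import *
import pickle
c=pickle.load(open("w1.pkl","rb")); hsv=cv2.cvtColor(c["color"],cv2.COLOR_RGB2HSV)
m=cv2.inRange(hsv,(50,45,20),(95,255,255)); m=cv2.morphologyEx(m,2,np.ones((3,3)))
k=cv2.convexHull(max(cv2.findContours(m,0,1)[0],key=cv2.contourArea))
b=cv2.boxPoints(cv2.minAreaRect(np.float32(pt(c,k[:,0],.004)[:,:2]))); print(b.round(4),b.mean(0))
c=cam("wrist"); cv2.imwrite("pics/w2.png",c["color"][:,:,::-1]); pickle.dump(c,open("w2.pkl","wb"))
```

```text
[[ 0.5674 -0.1721]
 [ 0.6763 -0.1764]
 [ 0.6944  0.2815]
 [ 0.5855  0.2858]] [0.6308809  0.05467345]
```

View pics/w2.png

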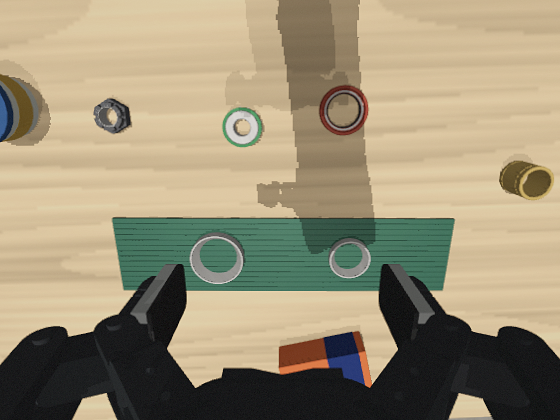

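The survey view shows the small cone at (243,127), seal (343,110), nut (112,116) and sleeve (527,180), all upright. The cups and mat are at the bottom, and the big cone is out of view.

```bash
cat >> h.py <<'E'
def blob(c,uv,R,f,z):
    """contour of mask f(hsv) near uv -> mid-height circle fit (xy, diameter), image centroid"""
    hsv=cv2.cvtColor(c["color"],cv2.COLOR_RGB2HSV); w=np.zeros(hsv.shape[:2],np.uint8); cv2.circle(w,uv,R,255,-1)
    m=f(hsv.astype(int)).astype(np.uint8)*255&w
    h=cv2.convexHull(max(cv2.findContours(m,0,1)[0],key=cv2.contourArea))[:,0]
    P=pt(c,h,z)[:,:2]; ce,_=cv2.minEnclosingCircle(np.float32(P)); b=(P.max(0)+P.min(0))/2
    return circ(P)[0].round(4),round(2*circ(P)[1],4),b.round(4),np.ptp(P,axis=0).round(4),P
E
python3 - <<'E'
from h import *
import pickle
c=pickle.load(open("w2.pkl","rb"))
H=cv2.cvtColor(c["color"],cv2.COLOR_RGB2HSV)
g=lambda h:(h[...,0]>45)&(h[...,0]<95)&(h[...,1]>60)
print("scone",blob(c,(243,127),28,g,.010)[:4])
red=lambda h:((h[...,0]<10)|(h[...,0]>170))&(h[...,1]>100)
print("seal",blob(c,(343,110),32,red,.006)[:4])
nut=lambda h:(h[...,2]<140)
print("nut",blob(c,(112,116),28,nut,.010)[:4])
print("sleeve",blob(c,(527,180),32,lambda h:h[...,1]>130,.020)[:4])
E
```

```text
scone (array([0.4545, 0.0114]), np.float64(0.047), array([0.4547, 0.0115]), array([0.0454, 0.047 ]))
seal (array([0.4396, 0.1347]), np.float64(0.0579), array([0.4395, 0.1349]), array([0.0571, 0.0567]))
nut (array([ 0.435 , -0.1429]), np.float64(0.0424), array([ 0.4348, -0.1433]), array([0.0407, 0.0433]))
sleeve (array([0.5272, 0.3541]), np.float64(0.0493), array([0.5296, 0.352 ]), array([0.0468, 0.0486]))
```

Emit:
apply_moves(linear=[[-0.023,-0.0235,0],[-0.023,-0.0235,0],[0,0,-0.04],[0,0,-0.04],[0,0,-0.04],[0,0,-0.04],[0,0,-0.04],[0,0,0],[0,0,0]], twist=[0,0,0,0,0,0,0,0,0], gripper=[-0.35,-0.35,-0.35,-0.35,-0.35,-0.35,-0.35,-0.35,-0.35])

```text
clock: 3.7
eef_pos: [0.4549, 0.01, 0.1015]
ee_rot: [[-0.999, 0.04, -0.001], [0.04, 0.999, -0.0], [0.001, -0.0, -1.0]]
wrist_force: [0.2, 0.4, 0.4]
gripper_width: 0.677
finger_force: 0.0
```

Run:
```python
from h import *
import pickle
s=r.get_state();print(s["eef_pos"],s["gripper_width"],s["ee_rot"][:,0])
c=cam("wrist"); cv2.imwrite("pics/w3.png",c["color"][:,:,::-1]); pickle.dump(c,open("w3.pkl","wb"))
H=np.array(c["hand_eye"])
def tip(c,uv,y):
    n=pt({**c,"rotation":np.eye(3),"origin":np.zeros(3)},uv,-1.)[0]
    d=H[:3,:3]@n; o=H[:3,3]; return o+d*(y-o[1])/d[1]
c2=pickle.load(open("w2.pkl","rb"))
for uv,y in(((184,264),-.0425),((381,264),.0425)): print(tip(c2,uv,y))
```

```text
[0.45487432 0.01004644 0.10147064] 0.6769084399126403 [-9.99213569e-01  3.96419194e-02  8.72397902e-04]
[ 0.00866183 -0.0425      0.00999787]
[0.00947597 0.0425     0.0083199 ]
```

View pics/w3.png

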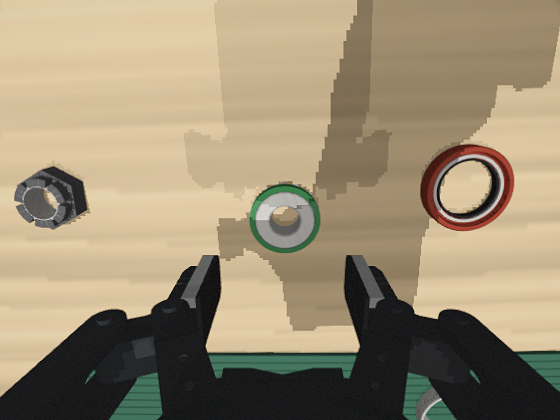

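The pads' tips are at (219,257) and (346,257). The cone is centred near (285,218), the nut is at (50,197) and the seal at (467,188).

```bash
cat >> h.py <<'E'
def tip(c,uv,y):
    H=np.array(c["hand_eye"])
    n=pt({**c,"rotation":np.eye(3),"origin":np.zeros(3)},uv,-1.)[0]
    d=H[:3,:3]@n; o=H[:3,3]; return o+d*(y-o[1])/d[1]
g=lambda h:(h[...,0]>45)&(h[...,0]<95)&(h[...,1]>60)
red=lambda h:((h[...,0]<10)|(h[...,0]>170))&(h[...,1]>100)
nut=lambda h:(h[...,2]<150)
E
python3 - <<'E'
from h import *
import pickle
c=pickle.load(open("w3.pkl","rb"))
for uv,y in(((219,257),-.0288),((346,257),.0288)): print(tip(c,uv,y))
print("scone",blob(c,(285,218),48,g,.014)[:4])
print("seal",blob(c,(467,188),65,red,.006)[:4])
f=blob(c,(50,197),50,nut,.010);print("nut",f[:4])
hsv=cv2.cvtColor(c["color"],cv2.COLOR_RGB2HSV)
E
```

```text
[ 0.00790581 -0.0288      0.01823325]
[0.00921139 0.0288     0.01553492]
scone (array([0.4542, 0.0117]), np.float64(0.0475), array([0.454 , 0.0116]), array([0.0481, 0.046 ]))
seal (array([0.4399, 0.1348]), np.float64(0.0614), array([0.4404, 0.1348]), array([0.0595, 0.0624]))
nut (array([ 0.435 , -0.1438]), np.float64(0.0471), array([ 0.4346, -0.1443]), array([0.0434, 0.0492]))
```

Emit:
apply_moves(linear=[[-0.0005,0.0015,-0.035],[0,0,-0.025],[0,0,-0.0105],[0,0,0],[0,0,0],[0,0,0],[0,0,0],[0,0,0],[0,0,0]], twist=[0,0,0,0,0,0,0,0,0], gripper=[-0.35,-0.35,-0.35,-0.35,1,1,1,1,1])

```text
clock: 4.65
eef_pos: [0.4552, 0.0116, 0.0327]
ee_rot: [[-0.999, 0.04, 0.003], [0.04, 0.999, 0.0], [-0.003, 0.0, -1.0]]
wrist_force: [-0.7, -0.5, 6.7]
gripper_width: 0.504
finger_force: 60.3
```

Emit:
apply_moves(linear=[[0,0,0.03],[0,0,0.04],[0,0,0.04],[0,0,0],[0,0,0]], twist=[0,0,0,0,0], gripper=[1,1,1,1,1])

```text
clock: 5.15
eef_pos: [0.4547, 0.0118, 0.1424]
ee_rot: [[-0.999, 0.04, 0.004], [0.04, 0.999, 0.001], [-0.004, 0.001, -1.0]]
wrist_force: [-0.7, 0.5, -2.2]
gripper_width: 0.506
finger_force: 61.2
```

Run:
```python
from h import *
import pickle
s=r.get_state();print(s["eef_pos"],s["gripper_width"],s["wrist_force"])
c=cam("wrist"); cv2.imwrite("pics/w4.png",cv2.resize(c["color"][150:350,180:390,::-1],None,fx=2.5,fy=2.5)); pickle.dump(c,open("w4.pkl","wb"))
```

```text
[0.45472728 0.0117831  0.14243319] 0.506119857310222 [-0.68989053  0.4554414  -2.20412816]
```

View pics/w4.png

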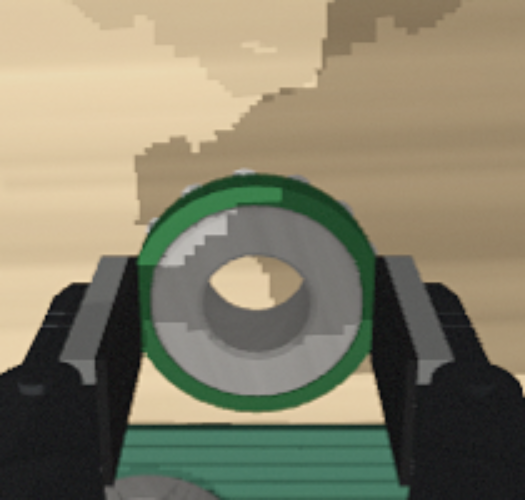

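The cone is held evenly by its green cage. The tip edges are at about full-image (235,253) and (330,253), and the end face and bore are visible and level.

Run:
```python
from h import *
import pickle
c=pickle.load(open("w4.pkl","rb"))
for uv,y in(((234.8,252.8),-.0235),((330,252.8),.0235)): print(tip(c,uv,y))
R=r.get_state(); Rm=np.array(R["ee_rot"]); p=np.array(R["eef_pos"])
# centre of bore/end face in px from crop: (257,303)
print(pt(c,(180+257/2.5,150+303/2.5),p[2]-.019+.005))
```

```text
[ 0.00368341 -0.0235      0.03128708]
[0.00519497 0.0235     0.02809841]
[[0.45248697 0.01229864 0.12726917]]
```

Emit:
apply_moves(linear=[[0.03,0.022,0],[0.03,0.022,0],[0.03,0.022,0],[0.03,0.022,0],[0.03,0.022,0],[0.031,0.023,0],[0,0,-0.03],[0,0,-0.03],[0,0,0],[0,0,0]], twist=[0,0,0,0,0,0,0,0,0,0], gripper=[1,1,1,1,1,1,1,1,1,1])

```text
clock: 6.2
eef_pos: [0.6338, 0.144, 0.0797]
ee_rot: [[-0.999, 0.04, -0.003], [0.04, 0.999, -0.001], [0.003, -0.001, -1.0]]
wrist_force: [-0.8, 0.3, -1.9]
gripper_width: 0.505
finger_force: 61.4
```

Run:
```python
from h import *
import pickle
s=r.get_state();print(s["eef_pos"],s["gripper_width"],s["wrist_force"])
c=cam("wrist"); cv2.imwrite("pics/w5.png",c["color"][:,:,::-1]); pickle.dump(c,open("w5.pkl","wb"))
```

```text
[0.63377277 0.14395588 0.07965075] 0.504538114584675 [-0.77920505  0.30684777 -1.88675764]
```

View pics/w5.png

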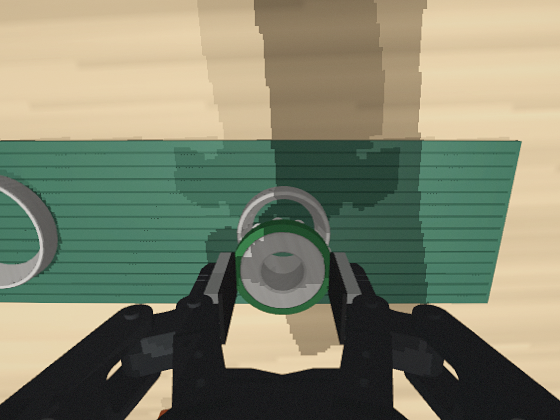

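The cone (283,270) sits over the small cup, whose mouth is centred at column 284, so they line up sideways.

Emit:
apply_moves(linear=[[0.0015,0.0005,-0.015],[0,0,-0.012],[0,0,-0.006],[0,0,-0.004],[0,0,-0.002],[0,0,0],[0,0,0]], twist=[0,0,0,0,0,0,0], gripper=[1,1,1,1,1,1,1])

```text
clock: 6.95
eef_pos: [0.6366, 0.1451, 0.0421]
ee_rot: [[-0.999, 0.04, 0.001], [0.04, 0.999, 0.0], [-0.001, 0.0, -1.0]]
wrist_force: [-0.1, 0.5, -2.0]
gripper_width: 0.506
finger_force: 61.4
```

Emit:
apply_moves(linear=[[0,0,-0.0015],[0,0,-0.001],[0,0,-0.001],[0,0,0],[0,0,0]], twist=[0,0,0,0,0], gripper=[1,1,1,1,1])

```text
clock: 7.45
eef_pos: [0.6364, 0.145, 0.0383]
ee_rot: [[-0.999, 0.04, 0.0], [0.04, 0.999, -0.0], [-0.0, -0.0, -1.0]]
wrist_force: [0.4, -1.0, -0.4]
gripper_width: 0.502
finger_force: 61.5
```

Emit:
apply_moves(linear=[[0,0,0],[0,0,0],[0,0,0],[0,0,0.01],[0,0,0.03],[0,0,0.04],[0,0,0],[0,0,0]], twist=[0,0,0,0,0,0,0,0], gripper=[-0.2,-0.35,-0.35,-0.35,-0.35,-0.35,-0.35,-0.35])

```text
clock: 8.25
eef_pos: [0.6372, 0.1453, 0.1201]
ee_rot: [[-0.999, 0.04, 0.003], [0.04, 0.999, 0.001], [-0.003, 0.001, -1.0]]
wrist_force: [-0.5, 0.4, -1.2]
gripper_width: 0.672
finger_force: 0.0
```

Run:
```python
from h import *
import pickle
s=r.get_state();print(s["eef_pos"],s["gripper_width"],s["wrist_force"])
c=cam("wrist"); cv2.imwrite("pics/w6.png",cv2.resize(c["color"][120:340,180:400,::-1],None,fx=2.5,fy=2.5)); pickle.dump(c,open("w6.pkl","wb"))
```

```text
[0.63724614 0.14528895 0.12007076] 0.6716042572451641 [-0.49192235  0.41392563 -1.22907974]
```

View pics/w6.png

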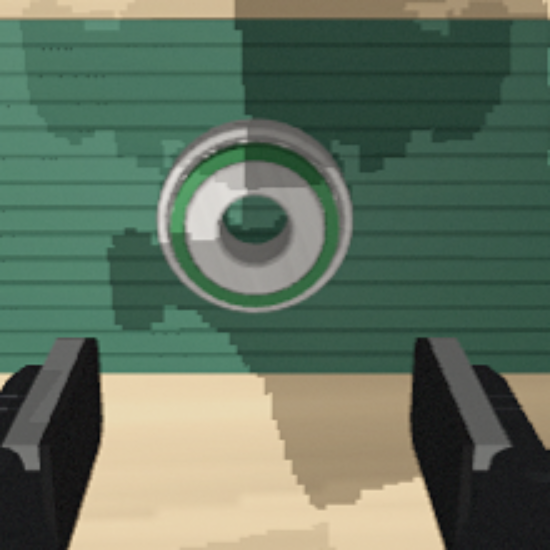

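The cone sits inside the small cup and looks level: the cup rim is concentric with the green cage at crop (255,215), and the fingers are clear. I'll press it lightly to be sure it's home.

Emit:
apply_moves(linear=[[-0.002,0,0],[0,0,0],[0,0,0],[0,0,-0.03],[0,0,-0.03],[0,0,-0.009],[0,0,-0.003],[0,0,-0.002],[0,0,-0.002],[0,0,0],[0,0,0]], twist=[0,0,0,0,0,0,0,0,0,0,0], gripper=[1,1,1,1,1,1,1,1,1,1,1])

```text
clock: 9.4
eef_pos: [0.6355, 0.1452, 0.0445]
ee_rot: [[-0.999, 0.04, 0.002], [0.04, 0.999, 0.001], [-0.002, 0.001, -1.0]]
wrist_force: [-2.4, -0.3, 6.7]
gripper_width: 0.001
finger_force: 3.0
```

Emit:
apply_moves(linear=[[0,0,0.04],[0,0,0.04],[0,0,0.04],[-0.018,0.0345,0],[-0.018,0.0345,0],[-0.018,0.0345,0],[-0.018,0.0345,0],[-0.018,0.0345,0],[-0.018,0.0345,0],[0,0,0],[0,0,0]], twist=[0,0,0,0,0,0,0,0,0,0,0], gripper=[1,1,1,-0.5,-0.5,-0.5,-0.5,-0.5,-0.5,-0.5,-0.5])

```text
clock: 10.5
eef_pos: [0.5262, 0.3534, 0.1635]
ee_rot: [[-0.999, 0.037, 0.002], [0.037, 0.999, 0.001], [-0.001, 0.001, -1.0]]
wrist_force: [0.3, -0.6, -0.7]
gripper_width: 0.75
finger_force: 0.0
```

Run:
```python
from h import *
import pickle
s=r.get_state();print(s["eef_pos"],s["gripper_width"],s["wrist_force"])
c=cam("wrist"); cv2.imwrite("pics/w7.png",c["color"][:,:,::-1]); pickle.dump(c,open("w7.pkl","wb"))
q=px(c,[.5296,.353,.02])[0].astype(int); print(q)
hsv=cv2.cvtColor(c["color"],cv2.COLOR_RGB2HSV); print(hsv[q[1],q[0]-60:q[0]+60:6].tolist())
f=blob(c,tuple(map(int,q)),65,lambda h:(h[...,1]>130)&(h[...,0]>15)&(h[...,0]<35),.02); print(f[:4])
```

```text
[0.52621577 0.3534164  0.16349383] 0.7499735588225336 [ 0.26107565 -0.62208008 -0.6908974 ]
[281 200]
[[19, 71, 207], [18, 70, 207], [19, 71, 208], [18, 70, 208], [19, 78, 179], [19, 69, 211], [19, 85, 147], [18, 83, 151], [21, 122, 153], [18, 83, 126], [19, 87, 123], [18, 82, 162], [18, 78, 161], [17, 85, 135], [18, 84, 133], [21, 139, 79], [20, 128, 135], [18, 80, 159], [18, 79, 159], [18, 77, 160]]
(array([0.5366, 0.3613]), np.float64(0.0374), array([0.5403, 0.3612]), array([0.0287, 0.0374]))
```

View pics/w7.png

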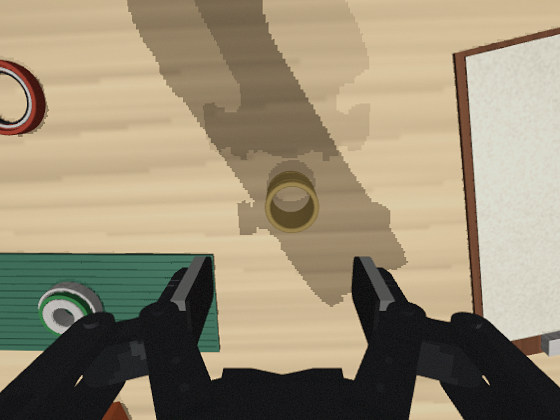

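The sleeve's top rim is centred at about (292,207) and spans columns 265–319; nothing is near it.

Run:
```python
from h import *
import pickle
c=pickle.load(open("w7.pkl","rb"))
print(pt(c,[(292,207),(265,207),(319,207),(292,181),(292,233)],.04))
print(blob(c,(292,203),40,lambda h:(h[...,1]>108),.02)[:4])
```

```text
[[0.52916195 0.36121358 0.04      ]
 [0.52836337 0.34050898 0.04      ]
 [0.52996163 0.38192991 0.04      ]
 [0.50867267 0.3618085  0.04      ]
 [0.55069584 0.36059003 0.04      ]]
(array([0.532, 0.361]), np.float64(0.0497), array([0.5317, 0.3611]), array([0.0532, 0.0442]))
```

Emit:
apply_moves(linear=[[0.0035,0.008,0],[0,0,-0.045],[0,0,-0.045],[0,0,-0.0435],[0,0,0],[0,0,0],[0,0,0],[0,0,0],[0,0,0],[0,0,0]], twist=[0,0,0,0,0,0,0,0,0,0], gripper=[-0.5,-0.5,-0.5,-0.5,-0.5,1,1,1,1,1])

```text
clock: 11.55
eef_pos: [0.5314, 0.3609, 0.0312]
ee_rot: [[-0.999, 0.04, 0.003], [0.04, 0.999, 0.002], [-0.003, 0.002, -1.0]]
wrist_force: [0.1, -0.4, 6.7]
gripper_width: 0.473
finger_force: 61.0
```

Emit:
apply_moves(linear=[[0,0,0.04],[0,0,0.04],[0.0127,-0.0383,0],[0.0127,-0.0383,0],[0.0127,-0.0383,0],[0.0127,-0.0383,0],[0.0127,-0.0383,0],[0.0127,-0.0383,0],[0.0127,-0.0383,0],[0.0127,-0.0383,0],[0,0,-0.03],[0,0,-0.02],[0,0,0],[0,0,0],[0,0,0]], twist=[0,0,0,0,0,0,0,0,0,0,0,0,0,0,0], gripper=[1,1,1,1,1,1,1,1,1,1,1,1,1,1,1])

```text
clock: 13.05
eef_pos: [0.6325, 0.0541, 0.0604]
ee_rot: [[-0.999, 0.039, 0.003], [0.039, 0.999, 0.0], [-0.003, 0.0, -1.0]]
wrist_force: [0.9, 0.1, -1.6]
gripper_width: 0.473
finger_force: 61.1
```

Run:
```python
from h import *
import pickle
for i in range(2):
    c=cam("wrist"); s=r.get_state();print(s["eef_pos"],s["wrist_force"])
z=s["eef_pos"][2]-.0312+.04
pickle.dump(c,open("w8.pkl","wb"))
q=px(c,[s["eef_pos"][0],s["eef_pos"][1],z])[0].astype(int); print(q,z)
print(blob(c,tuple(map(int,q)),50,lambda h:(h[...,1]>115)&(h[...,0]<35),z)[:4])
```

```text
[0.63249635 0.05409715 0.06040589] [ 0.21201061 -0.14121119 -0.81789974]
[0.63242418 0.05404333 0.06029453] [-0.01410059 -0.26750233 -1.58154442]
[281 306] 0.0690945283402733
(array([0.6307, 0.054 ]), np.float64(0.0391), array([0.6304, 0.0538]), array([0.0395, 0.0388]))
```

Emit:
apply_moves(linear=[[0.0005,0.0006,-0.012],[0,0,-0.008],[0,0,-0.003],[0,0,-0.0012],[0,0,0],[0,0,0]], twist=[0,0,0,0,0,0], gripper=[1,1,1,1,1,1])

```text
clock: 13.75
eef_pos: [0.6309, 0.0543, 0.0352]
ee_rot: [[-0.999, 0.04, -0.003], [0.04, 0.999, 0.0], [0.003, 0.0, -1.0]]
wrist_force: [-6.5, 0.2, 12.8]
gripper_width: 0.471
finger_force: 62.9
```

Emit:
apply_moves(linear=[[0,0,0.0007],[0,0,0],[0,0,0],[0,0,0],[0,0,0],[0,0,0.03],[0,0,0.04],[0,0,0.04],[0,0,0],[0,0,0]], twist=[0,0,0,0,0,0,0,0,0,0], gripper=[1,1,-0.2,-0.35,-0.35,-0.35,-0.35,-0.35,-0.35,-0.35])

```text
clock: 14.75
eef_pos: [0.6326, 0.0543, 0.1462]
ee_rot: [[-0.999, 0.04, 0.002], [0.04, 0.999, 0.0], [-0.002, 0.0, -1.0]]
wrist_force: [-0.8, -1.1, 0.1]
gripper_width: 0.677
finger_force: 0.0
```

Run:
```python
from h import *
import pickle
c=cam("wrist"); s=r.get_state();print(s["eef_pos"],s["wrist_force"])
pickle.dump(c,open("w9.pkl","wb"))
q=px(c,[.6312,.0546,.044])[0].astype(int); print(q)
print(blob(c,tuple(map(int,q)),60,lambda h:(h[...,1]>110)&(h[...,0]<38),.024)[:4])
cv2.imwrite("pics/w9.png",c["color"][:,:,::-1])
```

```text
[0.63156049 0.05427998 0.14485435] [-0.14970967 -0.1165177  -0.31486829]
[282 210]
(array([0.6321, 0.0542]), np.float64(0.0493), array([0.6317, 0.0542]), array([0.0528, 0.0446]))
```

View pics/w9.png

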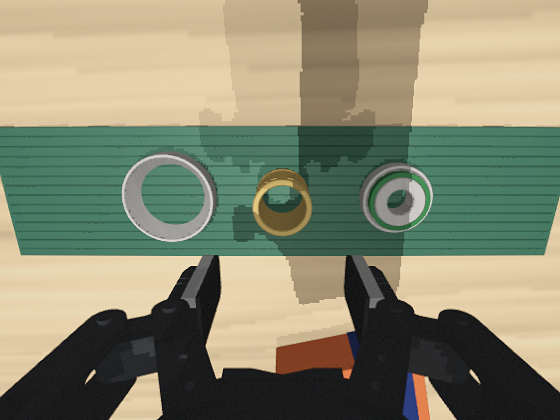

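The sleeve stands at (282,207) on the centre line between the big cup (168,197) and the filled small cup (398,199).

Emit:
apply_moves(linear=[[-0.0384,0.0161,0],[-0.0384,0.0161,0],[-0.0384,0.0161,0],[-0.0384,0.0161,0],[-0.0384,0.0161,0],[0,0,-0.045],[0,0,-0.04],[0,0,-0.03],[0,0,-0.01],[0,0,0],[0,0,0],[0,0,0],[0,0,0],[0,0,0],[0,0,0]], twist=[0,0,0,0,0,0,0,0,0,0,0,0,0,0,0], gripper=[-0.8,-0.8,-0.8,-0.8,-0.8,-0.8,-0.8,-0.8,-0.8,-0.8,1,1,1,1,1])

```text
clock: 16.3
eef_pos: [0.4407, 0.1348, 0.0218]
ee_rot: [[-0.999, 0.04, 0.002], [0.04, 0.999, 0.001], [-0.002, 0.001, -1.0]]
wrist_force: [-1.3, -0.8, 7.8]
gripper_width: 0.647
finger_force: 62.5
```

Emit:
apply_moves(linear=[[0,0,0.03],[0,0,0.035],[0,0,0.035],[0.0263,-0.0372,0],[0.0263,-0.0372,0],[0.0263,-0.0372,0],[0.0263,-0.0372,0],[0.0263,-0.0372,0],[0.0263,-0.0372,0],[0.0264,-0.0369,0],[0,0,-0.03],[0,0,-0.03],[0,0,0],[0,0,0],[0,0,0]], twist=[0,0,0,0,0,0,0,0,0,0,0,0,0,0,0], gripper=[1,1,1,1,1,1,1,1,1,1,1,1,1,1,1])

```text
clock: 17.8
eef_pos: [0.6255, -0.1254, 0.0625]
ee_rot: [[-0.999, 0.039, 0.003], [0.039, 0.999, -0.001], [-0.003, -0.0, -1.0]]
wrist_force: [0.8, 0.5, 1.0]
gripper_width: 0.646
finger_force: 63.8
```

Run:
```python
from h import *
import pickle
c=cam("wrist"); s=r.get_state();print(s["eef_pos"],s["wrist_force"],s["gripper_width"])
p=s["eef_pos"]; z=p[2]-.0218+.006
q=px(c,[p[0],p[1],z])[0].astype(int); print(q)
print(blob(c,tuple(map(int,q)),70,red,z)[:4])
```

```text
[ 0.62551216 -0.12536138  0.06254014] [ 0.18004084 -0.38704609 -0.90483803] 0.6466896138681137
[281 274]
(array([ 0.6252, -0.1252]), np.float64(0.0615), array([ 0.625 , -0.1255]), array([0.0629, 0.0581]))
```

Emit:
apply_moves(linear=[[-0.0007,0,-0.02],[0,0,-0.01],[0,0,-0.005],[0,0,-0.001],[0,0,0],[0,0,0],[0,0,0],[0,0,0],[0,0,0],[0,0,0.03],[0,0,0.04],[0,0,0.04],[0,0,0],[0,0,0]], twist=[0,0,0,0,0,0,0,0,0,0,0,0,0,0], gripper=[1,1,1,1,1,1,-0.5,-0.7,-0.7,-0.7,-0.7,-0.7,-0.7,-0.7])

```text
clock: 19.25
eef_pos: [0.6241, -0.1254, 0.1352]
ee_rot: [[-0.999, 0.04, 0.002], [0.04, 0.999, -0.0], [-0.002, -0.0, -1.0]]
wrist_force: [0.5, 0.3, -1.5]
gripper_width: 0.847
finger_force: 0.0
```

Run:
```python
from h import *
c=cam("wrist"); s=r.get_state();p=s["eef_pos"]; print(p,s["wrist_force"])
q=px(c,[.6242,-.1253,.01])[0].astype(int); print(q)
print(blob(c,tuple(map(int,q)),70,red,.010)[:4])
```

```text
[ 0.62307509 -0.12516256  0.13387455] [-0.55694785 -0.32286314 -0.40299659]
[282 203]
(array([ 0.623, -0.125]), np.float64(0.0594), array([ 0.6229, -0.1251]), array([0.0599, 0.058 ]))
```

Emit:
apply_moves(linear=[[-0.0173,-0.0383,0.006],[-0.0173,-0.0383,0.006],[-0.0173,-0.0383,0.006],[-0.0173,-0.0383,0.006],[-0.0173,-0.0383,0.006],[-0.0173,-0.0383,0.006],[0,0,0],[0,0,0],[0,0,0]], twist=[0,0,0,0,0,0,0,0,0], gripper=[-1,-1,-1,-1,-1,-1,-1,-1,-1])

```text
clock: 20.2
eef_pos: [0.5199, -0.3532, 0.1689]
ee_rot: [[-0.999, 0.038, -0.001], [0.038, 0.999, 0.002], [0.002, 0.002, -1.0]]
wrist_force: [-0.1, 0.4, -0.5]
gripper_width: 0.999
finger_force: 0.0
```

Run:
```python
from h import *
import pickle
s=r.get_state();p=s["eef_pos"]; print(p)
c=cam("wrist"); cv2.imwrite("pics/w10.png",c["color"][:,:,::-1]); pickle.dump(c,open("w10.pkl","wb"))
q=px(c,[.535,-.364,.01])[0].astype(int); print(q)
print(blob(c,tuple(map(int,q)),75,lambda h:(h[...,1]<60),.010)[:4])
```

```text
[ 0.51989388 -0.35317917  0.16887308]
[269 208]
(array([ 0.537 , -0.3681]), np.float64(0.0649), array([ 0.5372, -0.3681]), array([0.0652, 0.0631]))
```

View pics/w10.png

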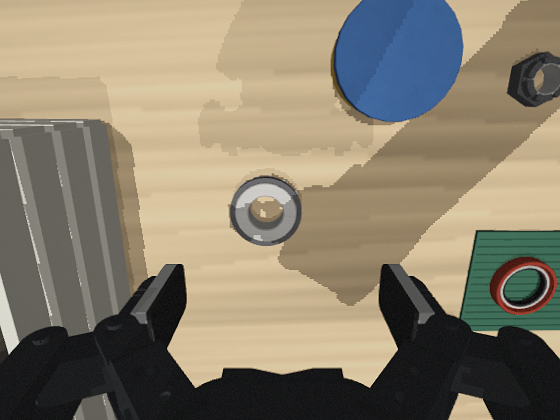

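The big cone is at (265,210), clear of the tub (400,60) and of the bin at the left, whose base is near column 130.

Emit:
apply_moves(linear=[[0.0175,-0.0149,0],[0,0,-0.045],[0,0,-0.045],[0,0,-0.035],[0,0,-0.015],[0,0,0],[0,0,0],[0,0,0],[0,0,0],[0,0,0],[0,0,0]], twist=[0,0,0,0,0,0,0,0,0,0,0], gripper=[-1,-1,-1,-1,-1,-1,1,1,1,1,1])

```text
clock: 21.35
eef_pos: [0.539, -0.3709, 0.0333]
ee_rot: [[-0.999, 0.04, 0.004], [0.04, 0.999, -0.002], [-0.004, -0.002, -1.0]]
wrist_force: [-0.7, 1.3, 4.8]
gripper_width: 0.675
finger_force: 62.6
```

Emit:
apply_moves(linear=[[0,0,0.01],[0,0,0.02],[0,0,0],[0,0,0]], twist=[0,0,0,0], gripper=[1,1,1,1])

```text
clock: 21.75
eef_pos: [0.5376, -0.3704, 0.0613]
ee_rot: [[-0.999, 0.04, 0.002], [0.04, 0.999, -0.001], [-0.002, -0.001, -1.0]]
wrist_force: [1.0, -0.5, -2.8]
gripper_width: 0.665
finger_force: 64.4
```

Run:
```python
from h import *
import pickle
s=r.get_state();p=s["eef_pos"]; print(p,s["gripper_width"],s["wrist_force"])
c=cam("wrist"); cv2.imwrite("pics/w11.png",cv2.resize(c["color"][150:350,160:410,::-1],None,fx=2.5,fy=2.5)); pickle.dump(c,open("w11.pkl","wb"))
```

```text
[ 0.53762647 -0.37041604  0.06128476] 0.6650728723312637 [ 0.9856168  -0.52481298 -2.80066579]
```

View pics/w11.png

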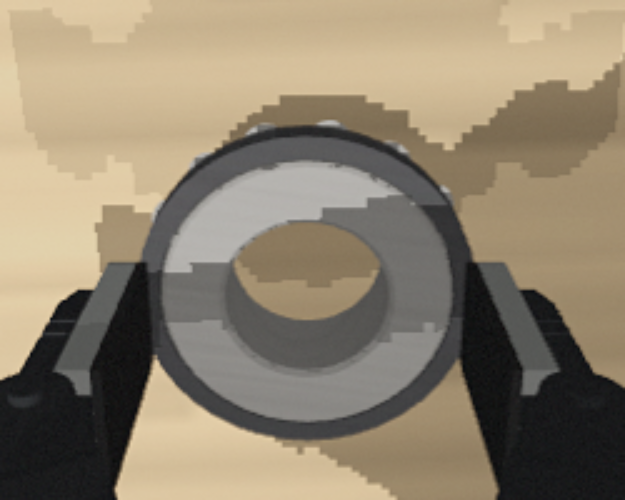

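The cone is held level, but the pads only bite near the top of the cage (column 140–470 in the crop). I'll set it down and regrip about 4 mm lower.

Emit:
apply_moves(linear=[[0,0,-0.02],[0,0,-0.008],[0,0,0],[0,0,0],[0,0,0],[0,0,0],[0,0,-0.0055],[0,0,0],[0,0,0],[0,0,0],[0,0,0],[0,0,0],[0,0,0]], twist=[0,0,0,0,0,0,0,0,0,0,0,0,0], gripper=[1,1,1,-0.6,-0.8,-0.8,-0.8,-0.8,1,1,1,1,1])

```text
clock: 23.1
eef_pos: [0.5373, -0.3701, 0.0276]
ee_rot: [[-0.999, 0.04, 0.0], [0.04, 0.999, 0.0], [-0.0, 0.0, -1.0]]
wrist_force: [-0.8, 1.1, 5.6]
gripper_width: 0.705
finger_force: 63.2
```

Emit:
apply_moves(linear=[[0,0,0.04],[0,0,0.04],[0.0113,0.0418,0],[0.0113,0.0418,0],[0.0113,0.0418,0],[0.0113,0.0418,0],[0.0113,0.0418,0],[0.0113,0.0418,0],[0.0113,0.0418,0],[0.0115,0.042,0],[0,0,-0.03],[0,0,-0.015],[0,0,0],[0,0,0],[0,0,0]], twist=[0,0,0,0,0,0,0,0,0,0,0,0,0,0,0], gripper=[1,1,1,1,1,1,1,1,1,1,1,1,1,1,1])

```text
clock: 24.6
eef_pos: [0.6283, -0.037, 0.0629]
ee_rot: [[-0.999, 0.042, 0.002], [0.042, 0.999, -0.001], [-0.002, -0.001, -1.0]]
wrist_force: [0.7, -0.5, -2.7]
gripper_width: 0.703
finger_force: 65.8
```

Run:
```python
from h import *
s=r.get_state();p=s["eef_pos"]; print(p,s["gripper_width"],s["wrist_force"])
c=cam("wrist"); cv2.imwrite("pics/w12.png",cv2.resize(c["color"][100:350,160:410,::-1],None,fx=2,fy=2))
```

```text
[ 0.62834791 -0.036968    0.06287946] 0.7029829556036236 [ 0.68615688 -0.53388434 -2.73623198]
```

View pics/w12.png

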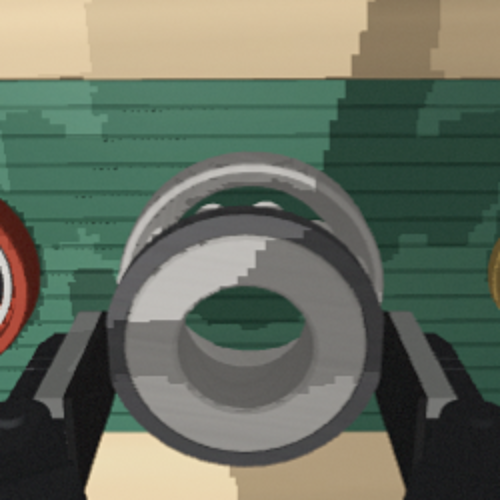

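The cone hangs over the big cup, with the cup mouth centred at crop column 252 and the cone at 245, so it needs about +1.5 mm in y.

Emit:
apply_moves(linear=[[0,0.0015,-0.012],[0,0,-0.008],[0,0,-0.005],[0,0,-0.002],[0,0,-0.001],[0,0,0],[0,0,0]], twist=[0,0,0,0,0,0,0], gripper=[1,1,1,1,1,1,1])

```text
clock: 25.35
eef_pos: [0.6279, -0.0339, 0.0351]
ee_rot: [[-0.999, 0.04, -0.0], [0.04, 0.999, 0.0], [0.0, 0.0, -1.0]]
wrist_force: [-5.3, 0.7, 12.7]
gripper_width: 0.7
finger_force: 73.6
```

Emit:
apply_moves(linear=[[0,0,0.001],[0,0,0],[0,0,0],[0,0,0],[0,0,0.01],[0,0,0.03],[0,0,0.04],[0,0,0],[0,0,0]], twist=[0,0,0,0,0,0,0,0,0], gripper=[1,-0.55,-0.7,-0.7,-0.7,-0.7,-0.7,-0.7,-0.7])

```text
clock: 26.25
eef_pos: [0.6286, -0.034, 0.1164]
ee_rot: [[-0.999, 0.04, 0.003], [0.04, 0.999, 0.0], [-0.003, 0.0, -1.0]]
wrist_force: [-0.4, 0.1, 0.2]
gripper_width: 0.85
finger_force: 0.0
```

Run:
```python
from h import *
s=r.get_state();p=s["eef_pos"]; print(p,s["gripper_width"],s["wrist_force"])
c=cam("wrist"); cv2.imwrite("pics/w13.png",cv2.resize(c["color"][80:350,0:560,::-1],None,fx=1.4,fy=1.4))
```

```text
[ 0.62862578 -0.03399876  0.11637122] 0.8501097772559852 [-0.41725699  0.14272642  0.22223198]
```

View pics/w13.png

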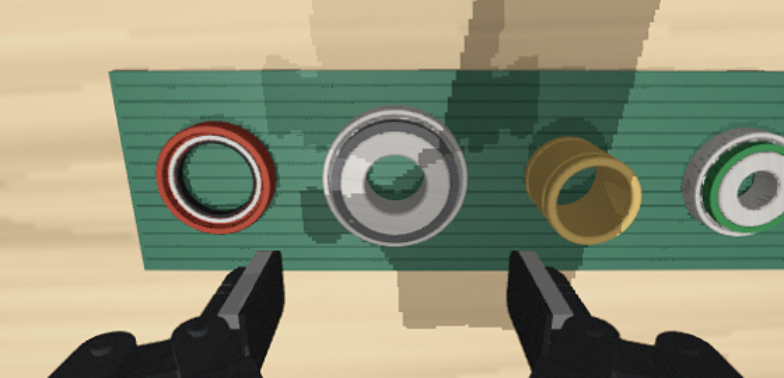

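The big cone lies concentric in its cup at (395,177), with the seal at (215,178) and the sleeve at (585,195) undisturbed. I'll press it to confirm it's home.

Emit:
apply_moves(linear=[[0,-0.0015,0],[0,0,0],[0,0,0],[0,0,-0.03],[0,0,-0.03],[0,0,-0.006],[0,0,-0.002],[0,0,-0.002],[0,0,-0.001],[0,0,0],[0,0,0]], twist=[0,0,0,0,0,0,0,0,0,0,0], gripper=[0.41,0.41,0.41,0.41,0.41,0.41,0.41,0.41,0.41,0.41,0.41])

```text
clock: 27.4
eef_pos: [0.6281, -0.0356, 0.0462]
ee_rot: [[-0.999, 0.04, 0.0], [0.04, 0.999, 0.0], [-0.0, 0.0, -1.0]]
wrist_force: [-6.2, 0.4, 16.3]
gripper_width: 0.297
finger_force: 8.1
```

Emit:
apply_moves(linear=[[0,0,0.035],[0,0,0.035],[0,0,0.035],[-0.0356,-0.021,0],[-0.0356,-0.021,0],[-0.0356,-0.021,0],[-0.0356,-0.021,0],[-0.0356,-0.021,0],[0,0,0],[0,0,0],[0,0,0]], twist=[0,0,0,0,0,0,0,0,0,0,0], gripper=[0.41,0.41,0.41,-0.4,-0.4,-0.4,-0.4,-0.4,-0.4,-0.4,-0.4])

```text
clock: 28.5
eef_pos: [0.4513, -0.1399, 0.1494]
ee_rot: [[-0.999, 0.039, 0.002], [0.039, 0.999, 0.0], [-0.002, 0.0, -1.0]]
wrist_force: [-0.1, 0.1, -0.6]
gripper_width: 0.697
finger_force: 0.0
```

Run:
```python
from h import *
import pickle
s=r.get_state();p=s["eef_pos"]; print(p)
c=cam("wrist"); pickle.dump(c,open("w14.pkl","wb"))
q=px(c,[.435,-.143,.01])[0].astype(int); print(q)
f=blob(c,tuple(map(int,q)),48,lambda h:h[...,2]<115,.008); print(f[:4])
P=f[4]; a=np.radians(np.arange(0,180,2)); 
w=[np.ptp(P@[np.cos(t),np.sin(t)]) for t in a]
for t,x in zip(a,w): print(int(round(np.degrees(t))),round(x*1e3,1),end="; ")
u,v=q; cv2.imwrite("pics/w14.png",cv2.resize(c["color"][v-60:v+60,u-60:u+60,::-1],None,fx=5,fy=5))
```

```text
[ 0.45126228 -0.13992732  0.14935231]
[277 178]
(array([ 0.4337, -0.1441]), np.float64(0.0391), array([ 0.4313, -0.1448]), array([0.0355, 0.0357]))
0 35.5; 2 35.9; 4 36.3; 6 36.6; 8 36.8; 10 37.1; 12 37.3; 14 37.4; 16 37.5; 18 37.5; 20 37.5; 22 37.5; 24 37.4; 26 37.3; 28 37.4; 30 38.0; 32 38.5; 34 39.0; 36 39.4; 38 39.8; 40 40.2; 42 40.4; 44 40.7; 46 40.9; 48 41.0; 50 41.1; 52 41.1; 54 41.1; 56 41.0; 58 40.9; 60 40.7; 62 40.6; 64 40.4; 66 40.1; 68 39.8; 70 39.5; 72 39.1; 74 38.6; 76 38.1; 78 37.6; 80 37.1; 82 36.6; 84 36.1; 86 35.6; 88 35.4; 90 35.7; 92 36.1; 94 36.5; 96 36.8; 98 37.1; 100 37.3; 102 37.5; 104 37.6; 106 37.8; 108 38.0; 110 38.1; 112 38.1; 114 38.1; 116 38.1; 118 38.0; 120 37.8; 122 37.6; 124 37.4; 126 37.1; 128 36.8; 130 36.5; 132 36.0; 134 35.6; 136 35.2; 138 34.7; 140 34.1; 142 33.5; 144 32.9; 146 32.4; 148 32.0; 150 31.9; 152 31.7; 154 31.5; 156 31.3; 158 31.1; 160 30.8; 162 30.4; 164 30.9; 166 31.6; 168 32.3; 170 32.9; 172 33.5; 174 34.1; 176 34.6; 178 35.0;
```

View pics/w14.png

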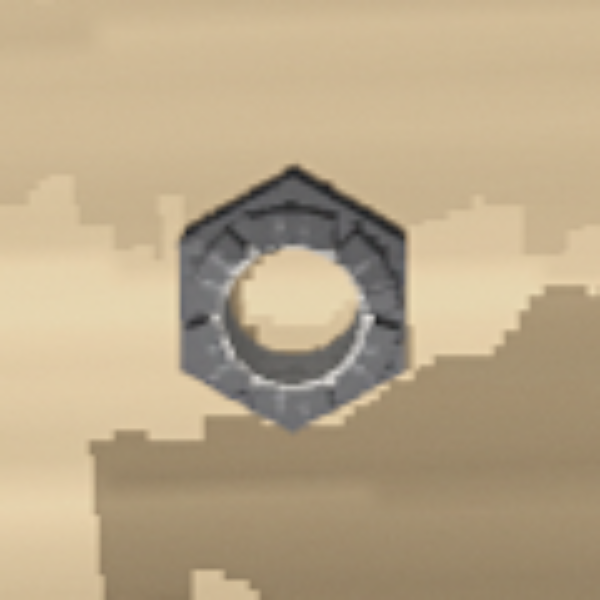

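The nut's flats face left and right in the picture (columns 181 and 406 in the crop, centre (293,300)). They already line up with the gripper.

Emit:
apply_moves(linear=[[-0.0163,-0.0042,0],[0,0,-0.045],[0,0,-0.045],[0,0,-0.025],[0,0,-0.0095],[0,0,0],[0,0,0],[0,0,0],[0,0,0],[0,0,0],[0,0,0]], twist=[0,0,0,0,0,0,0,0,0,0,0], gripper=[-0.4,-0.4,-0.4,-0.4,-0.4,-0.4,1,1,1,1,1])

```text
clock: 29.65
eef_pos: [0.4348, -0.1449, 0.0258]
ee_rot: [[-0.999, 0.04, 0.003], [0.04, 0.999, -0.0], [-0.003, -0.0, -1.0]]
wrist_force: [-0.3, 0.6, 6.8]
gripper_width: 0.395
finger_force: 60.4
```

Emit:
apply_moves(linear=[[0,0,0.03],[0,0,0.03],[0,0,0.03],[0.0203,0.0379,0],[0.0203,0.0379,0],[0.0203,0.0379,0],[0.0203,0.0379,0],[0.0203,0.0379,0],[0.0203,0.0379,0],[0.0203,0.0379,0],[0.0203,0.0379,0],[0.0203,0.0379,0],[0.0207,0.0383,0],[0,0,-0.03],[0,0,-0.03],[0,0,0],[0,0,0],[0,0,0]], twist=[0,0,0,0,0,0,0,0,0,0,0,0,0,0,0,0,0,0], gripper=[1,1,1,1,1,1,1,1,1,1,1,1,1,1,1,1,1,1])

```text
clock: 31.45
eef_pos: [0.6382, 0.2349, 0.0566]
ee_rot: [[-0.999, 0.04, 0.003], [0.04, 0.999, 0.001], [-0.003, 0.001, -1.0]]
wrist_force: [-0.2, 0.0, -0.9]
gripper_width: 0.401
finger_force: 60.5
```

Emit:
apply_moves(linear=[[0,-0.0004,-0.015],[0,0,-0.008],[0,0,-0.0032],[0,0,0],[0,0,0],[0,0,0],[0,0,0],[0,0,0],[0,0,0.03],[0,0,0.04],[0,0,0.04],[-0.02,-0.04,0.02],[-0.02,-0.04,0.02],[-0.02,-0.04,0.03],[-0.01,-0.04,0.03],[0,-0.02,0.03],[0,0,0],[0,0,0],[0,0,0],[0,0,0]], twist=[0,0,0,0,0,0,0,0,0,0,0,0,0,0,0,0,0,0,0,0], gripper=[1,1,1,1,1,0.0,-0.1,-0.1,-0.1,-0.1,-0.1,-0.1,-0.1,-0.1,-0.1,-0.1,-0.1,-0.1,-0.1,-0.1])

```text
clock: 33.45
eef_pos: [0.5678, 0.0592, 0.2639]
ee_rot: [[-0.999, 0.038, -0.002], [0.038, 0.999, -0.0], [0.002, -0.0, -1.0]]
wrist_force: [0.4, -0.4, 0.6]
gripper_width: 0.552
finger_force: 0.0
```

Run:
```python
from h import *
import pickle
s=r.get_state();p=s["eef_pos"]; print(p,s["wrist_force"])
c=cam("wrist"); pickle.dump(c,open("w15.pkl","wb")); cv2.imwrite("pics/w15.png",c["color"][:,:,::-1])
T=np.array([[.6242,-.1253,.01],[.6277,-.0353,.0145],[.6312,.0546,.024],[.6347,.1445,.013],[.6382,.2345,.014]])
q=px(c,T).astype(int); print(q.tolist())
d=np.array([.039,.99924]);n=np.array([d[1],-d[0]]);o=T[2,:2]
for nm,u,R,f,z in [("seal",q[0],38,red,.010),("big",q[1],42,lambda h:h[...,1]<60,.0145),("sleeve",q[2],38,lambda h:(h[...,1]>110)&(h[...,0]<38),.024),("small",q[3],32,lambda h:h[...,1]<60,.013),("nut",q[4],30,lambda h:(h[...,1]<70),.014)]:
    b=blob(c,tuple(map(int,u)),R,f,z); print(nm,b[0],b[2],b[3],"along",((b[2]-o)@d).round(4),"across",((b[2]-o)@n).round(4))
```

```text
[0.56779115 0.05921588 0.26393495] [ 0.44956026 -0.39034949  0.64558977]
[[130, 222], [204, 223], [280, 226], [355, 223], [431, 223]]
seal [ 0.6223 -0.1253] [ 0.6229 -0.1253] [0.0601 0.0623] along -0.1801 across -0.0013
big [ 0.6255 -0.0336] [ 0.6256 -0.0339] [0.0756 0.0744] along -0.0887 across -0.0021
sleeve [0.631  0.0546] [0.6307 0.0542] [0.0557 0.0422] along -0.0004 across -0.0005
small [0.6346 0.1446] [0.6346 0.1447] [0.0597 0.0574] along 0.0902 across -0.0001
nut [0.6366 0.234 ] [0.6362 0.2338] [0.0445 0.043 ] along 0.1793 across -0.002
```

View pics/w15.png

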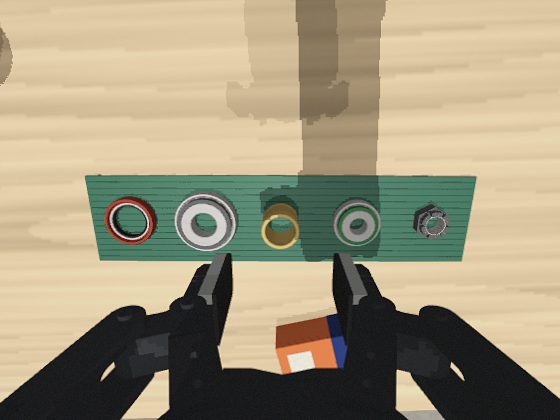

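All five parts lie in order at (130,222), (205,222), (281,226), (356,222) and (431,222), within about 2 mm of their places. The fingers are clear.

```bash
python3 -c "
from workcell import r
print(r.finish_job())"
```

```text
the job is handed in; nothing more can be done
None
```

The job is handed in: seal, big bearing, sleeve, small bearing and nut lie in order on the mat's centre line within about 2 mm of target, both cones are pressed home, and nothing is held; seating the big cone seems to have shifted its cup 1–2 mm.

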